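Bolt the specimen transport box

TASK

Lock the blue specimen transport box for the courier: press the yellow spring catch down with one fingertip and, keeping it held down, push the red thumb block with the other fingertip so that the bolt slides fully home through its keeper. Then take the hand away so that the catch springs back up and locks the bolt. Only push and press: grip and lift nothing, and leave the vials, the dropper bottle and the small card box beside it where they stand.

Things in the scene. Friction and masses are not known exactly. Their poses are not given: they have to be found in the camera images.
- box: specimen transport box, fixed to the bench, 170 (its x) x 120 (its y) x 52 mm high, blue, white lid, aluminium plate on top that carries the lock; origin at the centre of its underside. The bolt slides along the box's +x into a steel keeper loop at the +x end. Bolt rod and guides reach 72 mm above the bench, the catch's end blocks 74, the keeper loop (x = 84 to 90 mm) 76.
- catch_pad (a point): centre of the top face of the yellow catch pad, 100 mm long (box x -62 to +38 mm), 24 mm wide, its centre line at box y = -28 mm (the bolt's is at +28, so the fingertips stand 56 mm apart along box y); 90 mm above the bench when up. Moves with the pad; axes as the box's. A fingertip can slide along the pad while pressing it.
- catch (a joint): how far the catch pad is pressed down, 0 (up) to 0.012 m (stop); its spring resists with 3 N at the top, 9 N at the stop. Up, its steel tooth blocks the bolt when fully open or fully home; pressed 0.007 m or more, the bolt can slide. With the bolt in between, the catch cannot come up.
- bolt (a joint): how far the bolt is slid, 0 (open) to 0.030 m (fully home against its stop). Starts at 0 to 0.0015. Resists with about 2 N and stays where it is left.
- bolt_push (a point): middle of the upper edge of the pushing face (-x face) of the red thumb block on the bolt, at box y = +28 mm, 102 mm above the bench, at box x = -17 mm when open. Block 14 mm (box x) x 24 mm (box y); the face reaches down to 68 mm above the bench. Moves with the bolt; axes as the box's.
- green_vial: bystander: reagent vial with green cap, 22 mm wide, 41 mm high, loose beside the box; origin under its centre
- rose_vial: bystander: reagent vial with rose cap, 22 mm wide, 41 mm high, loose beside the box; origin under its centre
- cuvettes: bystander: small white and green card box, 44 x 60 x 36 mm, loose beside the box; origin under its centre
- dropper: bystander: white dropper bottle, 30 mm wide, 82 mm high, loose beside the box; origin under its centre

How it is judged:
By the outcome, as a careful person would: the job done as asked, in the order asked, and still so for the second after the job is handed in, with the robot touching nothing.
It also fails if it takes over 32 s, if anything falls off the work surface, if the arm or the gripper's body presses on something with over 40 N, if the wrist force passes 120 N, or if a joint passes its speed limit or range.

ROBOT

A 7-joint arm with a two-finger parallel gripper is mounted at the origin on a cart in front of the work surface, level with it; the furniture and walls round the work are solid. World frame = base frame: x ahead of the robot, y to its left, z up, the work surface at z = 0. Lengths are in m, angles in rad, forces in N, time in s.
With the tool pointing down it reaches from about 0.35 to 0.9 m from the base axis. Payload 8.1 kg.
Tool frame: the origin (TCP) lies between the finger pads; the fingertips stand 22 mm ahead of it and the grasp point (between the pads) lies 3 mm ahead of it (ctrl.tip_extent is the distance from the TCP to the fingertips, in m); x points along the fingers, y is the direction in which the jaws open and shut, and the axes are right-handed (so a half turn about x gives the same grasp; the last joint's range is limited). The gripper opens to 92 mm and grips with 3 to 60 N. Pads are 19 mm wide; open, the fingers measure 130 mm over their backs; the gripper's body (75 mm by 190 mm) begins 47 mm behind the grasp point.
Start: joints at [1.039, 0.434, 0.025, 1.573, -0.012, 1.134, -0.075], TCP at [0.26, -0.568, 0.213] pointing down, gripper open.
Joint ranges: [-2.62, 2.62], [-0.44, 2.09], [-1.27, 1.32], [0.08, 2.57], [-1.32, 4.46], [0.12, 2], [-2.74, 2.74]. Speed limits (rad/s): [2.22, 2.22, 3.01, 3.01, 3.14, 3.14, 3.14].

INTERFACE

Orientations are given as a 3x3 rotation matrix whose columns are the frame's x, y, z axes.
In Python, from rig import ctrl, eyes, ticket gives the robot as it stands.
- The arm moves only by the tool step_arm, never from a script. Its argument "moves" is a list of rows, each a list of 3 entries, a list of its own where there are three numbers: the finger opening in mm, from 0 to 91.8, then the shift along the tool's x, y, z in mm, then the turn about the tool's x in rad. In form: [[jaw, [x, y, z], spin], ...]. A call has 1 to 5 rows; each row is the pose to reach, as a shift and turn from the pose commanded when the call began, along the tool's axes at that moment; what a row does not reach only later rows make up. A row lasts 1/10 s, in which the tool goes at most 50 mm and 8.59 degrees, less where a joint would pass 70% of its speed; a pose out of reach is approached as far as the arm can. A call with a gripper value outside its range is refused whole. The fingers move at their own pace and stop on an object; "grip_force" is the grip in N (left out, the last holds). Time passes only in rows, so rows that repeat a pose let the fingers close. It gives the time, the measured TCP pose, the force and the opening at its end, in the units of the state.
- ctrl.sense(): the state, without advancing time (a new reading comes with each control period).
- eyes.camera(name): name is "scene" or "top"; returns a dict with "color" (480x640x3 uint8, blue, green, red), "fx", "fy", "cx", "cy" (pixels), "k1" (the pictures are not rectified: a ray, as slopes to the right and down, at radius r is drawn at 1 + k1 r^2 times it, then the intrinsics apply), "rvec" (rotation vector, rad) and "tvec" (3), from world to camera coordinates, as OpenCV has them. Camera axes: x right, y down, z forward; pixel columns grow to the right and rows downward; lengths in m; the calibration is good to about 2 mm. A picture is of the moment at which its call begins. There is no depth.
- ticket.sign_off(): hands the job in, once; it reports no verdict.
The state is a dict: "t": time; "joint_positions": joint angles; "joint_velocities": joint speeds; "joint_efforts": joint torques, N m; "tool_pos": TCP position; "tool_rot": TCP orientation; "ft_force": force on the tool from outside, world axes, zero at the start; "moment": the same for the moment, N m; "width": finger opening in m.
Only numpy, scipy, OpenCV 4.12 (cv2) and the standard library are available. Lean on these libraries where they do the work, as an engineer would, in place of code of your own. Each camera call takes 0.05 s, during which the arm holds its last target.

## Working session

There is one attempt and no reset: what is moved stays moved. The work goes in short steps, Python scripts to look and compute and a tool call to move; the robot and the scene stay as the last step left them, time stands still between calls to the robot, and variables do not carry over. Pictures are saved under pics/ and viewed, and the job is handed in when it is done.

Besides the shell and the picture viewer there is one more tool, called after "Call:" as name(argument=value, ...), one argument or row to a line, values as JSON. step_arm: Moves the arm, as the interface text tells. Its arguments: {"type":"object","properties":{"moves":{"type":"array","items":{"type":"array"}},"grip_force":{"type":"number"}},"required":["moves"]}

```bash
mkdir -p pics; ls; python3 - <<'E'
from rig import ctrl,eyes
import cv2,numpy as np
np.set_printoptions(precision=4,suppress=True)
s=ctrl.sense()
for k in s: print(k,np.array(s[k]))
print(ctrl.tip_extent)
for n in("scene","top"):
    c=eyes.camera(n); cv2.imwrite(f"pics/{n}0.png",c["color"])
    print(n,{k:np.array(v) for k,v in c.items() if k!="color"})
E
```

```text
pics
t 0.0
joint_positions [ 1.0394  0.4352  0.025   1.5741 -0.0116  1.134  -0.0751]
joint_velocities [ 0.0006 -0.0008 -0.0002 -0.0003  0.0008  0.0012 -0.0004]
joint_efforts [  0.0005 -66.7854   0.9851 -31.447   -0.0605   0.0426   0.0002]
tool_pos [ 0.2596 -0.5679  0.2118]
tool_rot [[-0.0008  0.4157 -0.9095]
 [ 0.0014 -0.9095 -0.4157]
 [-1.     -0.0016  0.0002]]
ft_force [-0.0735 -0.1046 -0.6457]
moment [-0.0078  0.0513 -0.0379]
width 0.09165836572556288
0.022
scene {'fx': array(440.1559), 'fy': array(440.1559), 'cx': array(318.0384), 'cy': array(236.1631), 'k1': array(0.0031), 'rvec': array([ 1.0175, -2.149 ,  1.3048]), 'tvec': array([0.306 , 0.2801, 0.5281])}
top {'fx': array(530.5196), 'fy': array(530.5196), 'cx': array(323.9722), 'cy': array(235.2379), 'k1': array(0.0447), 'rvec': array([ 1.9696, -2.2397,  0.254 ]), 'tvec': array([0.0155, 0.5518, 0.9336])}
```

View pics/scene0.png

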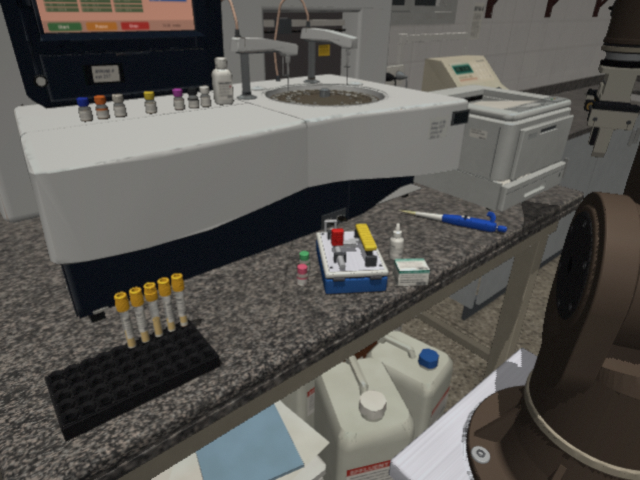

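View pics/top0.png

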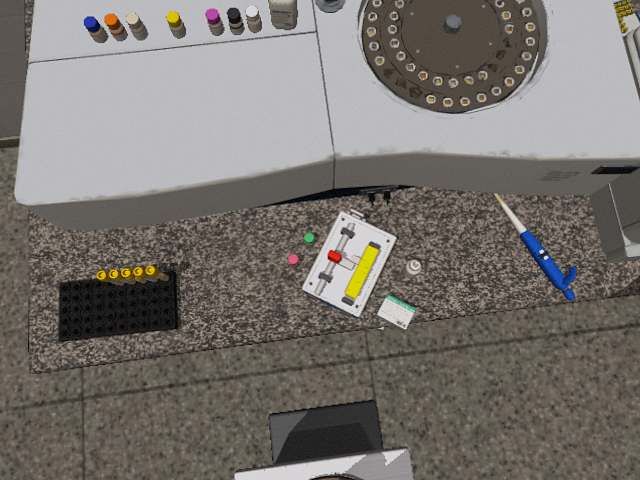

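The scene view shows the box near (350,262) and its neighbours. In the top view the yellow pad is at about (362,271), the red block at (335,256) and the keeper at (356,215). So box +x points up the picture, away from the robot.

```bash
cat > h.py <<'E'
import cv2,numpy as np
from rig import ctrl,eyes
np.set_printoptions(precision=4,suppress=True)
def ray(c,p):
    x=(np.array(p,float)-[c["cx"],c["cy"]])/[c["fx"],c["fy"]]
    K=np.eye(3); u=cv2.undistortPoints(x.reshape(1,1,2),K,np.array([c["k1"],0,0,0.]))[0,0]
    R,_=cv2.Rodrigues(np.array(c["rvec"],float)); t=np.array(c["tvec"],float)
    return -R.T@t, R.T@np.array([u[0],u[1],1])
def onz(c,p,z):
    o,d=ray(c,p); return o+d*(z-o[2])/d[2]
def proj(c,P):
    return cv2.projectPoints(np.array(P,float).reshape(-1,3),np.array(c["rvec"],float),np.array(c["tvec"],float),np.array([[c["fx"],0,c["cx"]],[0,c["fy"],c["cy"]],[0,0,1]]),np.array([c["k1"],0,0,0.]))[0].reshape(-1,2)
def blob(c,lo,hi,roi,lab=True):
    h=cv2.cvtColor(c["color"],cv2.COLOR_BGR2HSV); m=cv2.inRange(h,lo,hi)
    k=np.zeros_like(m); x0,y0,x1,y1=roi; k[y0:y1,x0:x1]=255; m&=k
    n,l,st,ce=cv2.connectedComponentsWithStats(m)
    i=1+np.argmax(st[1:,4]); return (l==i).astype(np.uint8),ce[i],st[i]
def tri(c1,p1,c2,p2):
    o1,d1=ray(c1,p1);o2,d2=ray(c2,p2)
    s=np.linalg.lstsq(np.c_[d1,-d2],o2-o1,rcond=None)[0]
    a=o1+s[0]*d1;b=o2+s[1]*d2
    return (a+b)/2,np.linalg.norm(a-b)
E
python3 - <<'E'
from h import *
c=eyes.camera("top"); s=eyes.camera("scene")
roi=(280,200,430,330)
m,ce,st=blob(c,(22,120,90),(35,255,255),roi); print("yel",ce,st)
r=cv2.minAreaRect(cv2.findContours(m,0,1)[0][0]); bp=cv2.boxPoints(r); print(r)
P=np.array([onz(c,p,.09) for p in bp]); print(P,[np.linalg.norm(P[i]-P[i-1]) for i in range(4)],P.mean(0))
for nm,lo,hi in(("red",(0,150,60),(6,255,255)),):
    m,ce,st=blob(c,lo,hi,(320,240,350,270)); print(nm,ce,st,onz(c,ce,.102), onz(c,ce,.09))
def crop(c,x0,y0,x1,y1,f,n): cv2.imwrite(n,cv2.resize(c["color"][y0:y1,x0:x1],None,fx=f,fy=f,interpolation=cv2.INTER_CUBIC))
crop(c,280,195,440,335,5,"pics/topc.png"); crop(s,290,205,440,305,5,"pics/scc.png")
E
```

```text
yel [361.3836 271.3807] [345 245  34  54 696]
((361.31671142578125, 271.38690185546875), (12.699894905090332, 55.128013610839844), 25.34617805480957)
[[ 0.4329 -0.0757  0.09  ]
 [ 0.5172 -0.1306  0.09  ]
 [ 0.5046 -0.1497  0.09  ]
 [ 0.4208 -0.0946  0.09  ]] [np.float64(0.022443141106708166), np.float64(0.10052925861921602), np.float64(0.022930210789743305), np.float64(0.10027988808335002)] [ 0.4689 -0.1126  0.09  ]
red [334.0172 256.1466] [328 250  13  13 116] [ 0.5    -0.0669  0.102 ] [ 0.5022 -0.0674  0.09  ]
```

```bash
sleep 1
```

```text
(no output)
```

View pics/topc.png

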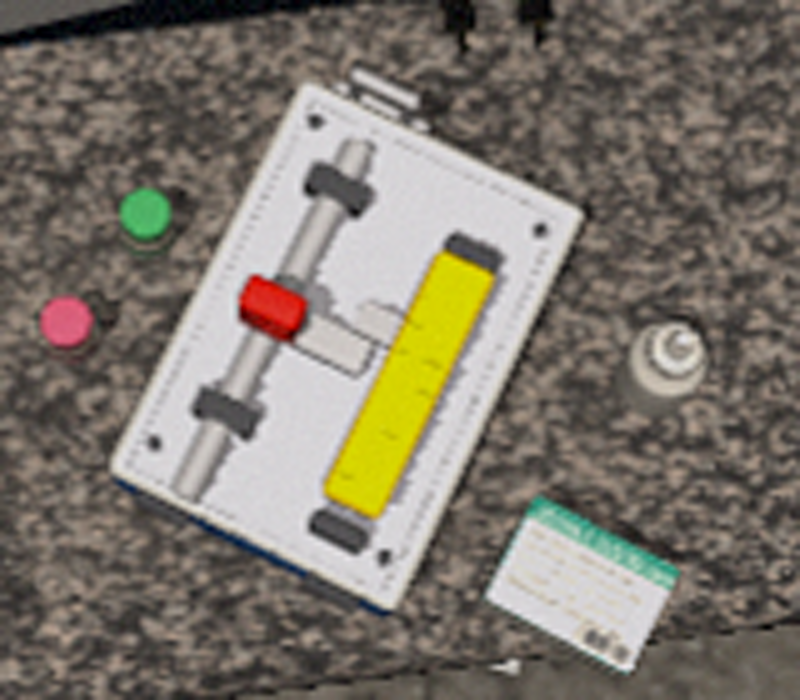

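View pics/scc.png

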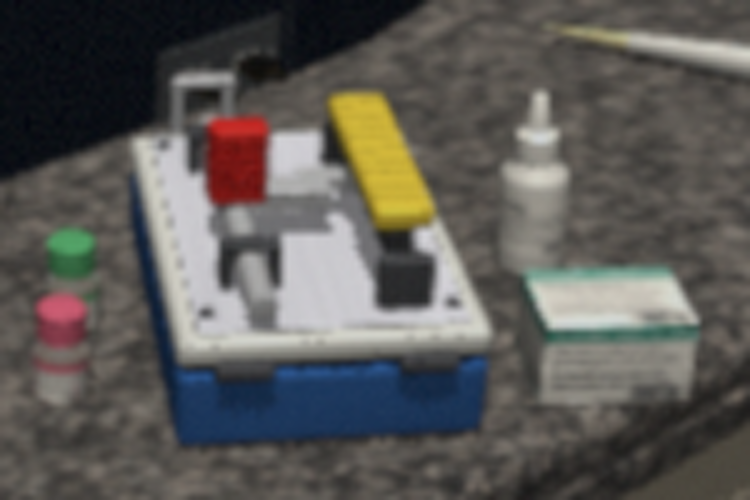

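The crops agree with the description. The lid corners are at about (341,211), (397,237), (358,317) and (302,288) in the full top image. Next I'll cross-check the pose with those corners, the scene view and the clearance to the analyzer.

```bash
python3 - <<'E'
from h import *
c=eyes.camera("top"); s=eyes.camera("scene")
L=np.array([[305,82],[583,212],[392,610],[112,466]])/5+[280,195]
P=np.array([onz(c,p,.052) for p in L]); print(P,P.mean(0))
# order: (+x,+y),(+x,-y),(-x,-y),(-x,+y)
ex=(P[0]+P[1]-P[2]-P[3]); print("lid sizes",[np.linalg.norm(P[i]-P[i-1])*1e3 for i in range(4)],"ang lid",np.degrees(np.arctan2(ex[1],ex[0])))
m,ce,_=blob(c,(22,120,90),(35,255,255),(280,200,430,330))
r=cv2.boxPoints(cv2.minAreaRect(cv2.findContours(m,0,1)[0][0])); Q=np.array([onz(c,p,.09) for p in r])
d=Q[1]-Q[0]; a=np.arctan2(d[1],d[0]); print("ang pad",np.degrees(a))
ex=np.array([np.cos(a),np.sin(a),0]);ey=np.array([-ex[1],ex[0],0])
o=Q.mean(0)+.012*ex+.028*ey;o[2]=0;print("origin",o)
B=lambda x,y,z:o+ex*x+ey*y+[0,0,z]
# scene check: pixel corners of yellow top & red
for nm,p in(("pad near R",B(-.062,-.040,.09)),("pad far L",B(.038,-.016,.09)),("push",B(-.017,.028,.102))):
    print(nm,p,"scene",proj(s,p),"top",proj(c,p))
m2,ce2,st2=blob(s,(0,150,60),(6,255,255),(325,220,350,250));print("red scene",ce2,st2)
m2,ce2,st2=blob(s,(22,120,60),(35,255,255),(340,215,390,270));print("yel scene",ce2,st2)
print("analyzer crease bottom",tri(c,(333,187),s,(310,180)),"top",tri(c,(333,157),s,(305,125)))
print("wall foot",onz(c,(335,196),0),"overhang at .25",onz(c,(335,187),.2),onz(c,(335,187),.25))
print("printer",onz(c,(610,258),0))
for f in("topf",):cv2.imwrite("pics/t2.png",c["color"])
E
```

```text
[[ 0.594  -0.0939  0.052 ]
 [ 0.5299 -0.1914  0.052 ]
 [ 0.3913 -0.0984  0.052 ]
 [ 0.4568 -0.003   0.052 ]] [ 0.493  -0.0967  0.052 ]
lid sizes [np.float64(164.54652399040265), np.float64(116.7105448522412), np.float64(166.94635579044026), np.float64(115.76984721240717)] ang lid -33.710191091357416
ang pad -33.369602082555666
origin [ 0.4942 -0.0959  0.    ]
pad near R [ 0.4204 -0.0952  0.09  ] scene [[377.4328 246.1137]] top [[355.6428 299.1809]]
pad far L [ 0.5171 -0.1302  0.09  ] scene [[354.8687 223.0882]] top [[367.1667 243.8061]]
push [ 0.4954 -0.0632  0.102 ] scene [[338.0788 230.8616]] top [[332.2851 258.9334]]
red scene [337.017  236.3523] [332 228  12  18 176]
yel scene [365.6   236.742] [355 223  22  28 345]
analyzer crease bottom (array([ 0.6052, -0.0793,  0.1701]), np.float64(0.003539116257996372)) top (array([ 0.6177, -0.0779,  0.28  ]), np.float64(0.0006159432382955683))
wall foot [ 0.6417 -0.0897  0.    ] overhang at .25 [ 0.5964 -0.0795  0.2   ] [ 0.5803 -0.0763  0.25  ]
printer [ 0.4468 -0.6057  0.    ]
```

The measurements agree within about 2 mm and 0.5°. Averaged, the box origin is about (0.494, -0.096) and +x is at -33.5°. The analyzer overhang is at x≈0.605, so the gripper body clears it by about 20 mm. I'll stay at the current height for the transit and set the jaw to 38 mm.

Call:
step_arm(
  moves=[
    [38, [0, -180, -195], -0.75],
    [38, [0, -180, -195], -0.75],
    [38, [0, -180, -195], -0.75],
    [38, [0, -180, -195], -0.75],
    [38, [0, -180, -195], -0.75],
  ],
)

```text
t: 0.8
tool_pos: [0.3568, -0.336, 0.2128]
tool_rot: [[0.0, 0.926, -0.377], [-0.001, -0.377, -0.926], [-1.0, 0.0, 0.0]]
ft_force: [0.8, 0.3, 0.1]
width: 0.0564
```

```bash
cat > to.py <<'E'
import sys
from h import *
O=np.array([.494,-.0961,0]);A=np.radians(-33.5)
ex=np.array([np.cos(A),np.sin(A),0]);ey=np.array([-ex[1],ex[0],0])
def go(bx,by,tipz):
    s=ctrl.sense();T=np.array(s["tool_pos"]);R=np.array(s["tool_rot"])
    g=O+ex*bx/1e3+ey*by/1e3+[0,0,tipz/1e3+.022]
    ty=R[:,1];best=None
    a=np.arctan2(ty[1],ty[0]);d=-((np.pi/2+A)-a); d=(d+np.pi)%(2*np.pi)-np.pi
    rel=T-O
    print("t",s["t"],"tcp",T,"box xy",rel@ex*1e3,rel@ey*1e3,"tip z",(T[2]-.022)*1e3,"w",s["width"],"F box",np.array(s["ft_force"])@np.c_[ex,ey,[0,0,1]])
    print("shift mm",R.T@(g-T)*1e3,"spin",d,"j",np.array(s["joint_positions"]),"x col",R[:,0])
go(*map(float,sys.argv[1:4]))
E
python3 to.py -34 0 190
```

```text
t 0.8 tcp [ 0.3568 -0.336   0.2128] box xy 18.040878400935558 -275.7603024820572 tip z 190.81260219285562 w 0.056444651474488336 F box [0.4892 0.7239 0.093 ]
shift mm [   0.6944    3.4064 -280.6075] spin -1.372131981888113 j [ 0.838   0.2311 -0.2312  1.8777  0.0613  1.039   0.1956] x col [ 0.0003 -0.0006 -1.    ]
```

Call:
step_arm(
  moves=[
    [38, [0, 3, -230], -0.7],
    [38, [0, 3, -230], -0.7],
    [38, [0, 3, -230], -0.7],
    [38, [0, 3, -230], -0.7],
    [38, [0, 3, -230], -0.7],
  ],
)

```text
t: 1.3
tool_pos: [0.4482, -0.1225, 0.2131]
tool_rot: [[0.001, 0.95, 0.312], [0.001, 0.312, -0.95], [-1.0, 0.001, -0.0]]
ft_force: [0.5, -0.5, -0.1]
width: 0.0379
```

```bash
python3 to.py -34 0 190
```

```text
t 1.3 tcp [ 0.4482 -0.1225  0.2131] box xy -23.588276841095503 -47.25827071029581 tip z 191.1113809346342 w 0.03794229597404436 F box [ 0.6344 -0.1258 -0.058 ]
shift mm [  1.1633  30.6255 -37.4661] spin -0.6686493689630124 j [ 0.5683  0.2159 -0.4885  1.9159  0.1163  1.0361  0.3476] x col [ 0.0014  0.0006 -1.    ]
```

Call:
step_arm(
  moves=[
    [38, [20, 31, -37], -0.67],
    [38, [40, 31, -37], -0.67],
    [38, [40, 31, -37], -0.67],
    [38, [40, 31, -37], -0.67],
    [38, [40, 31, -37], -0.67],
  ],
)

```text
t: 1.8
tool_pos: [0.4653, -0.0817, 0.1724]
tool_rot: [[-0.0, 0.554, 0.833], [0.0, 0.833, -0.554], [-1.0, -0.0, -0.0]]
ft_force: [-0.0, 0.8, -0.1]
width: 0.0382
```

```bash
python3 to.py -34 0 110; python3 - <<'E'
from h import *
for n,r in(("top",(280,170,440,330)),("scene",(270,150,430,300))):
    c=eyes.camera(n);x0,y0,x1,y1=r
    cv2.imwrite(f"pics/{n}1.png",cv2.resize(c["color"][y0:y1,x0:x1],None,fx=3.7,fy=3.7,interpolation=2))
E
```

```text
t 1.8 tcp [ 0.4653 -0.0817  0.1724] box xy -31.881572333118683 -3.816137816039258 tip z 150.41319288534976 w 0.03819699525111277 F box [-0.4647  0.6238 -0.0812]
shift mm [40.4135  3.818  -2.109 ] spin -0.002105902863157816 j [ 0.5729  0.2998 -0.628   1.9465  0.2131  0.9612  0.8271] x col [-0.0004  0.0001 -1.    ]
```

View pics/top1.png

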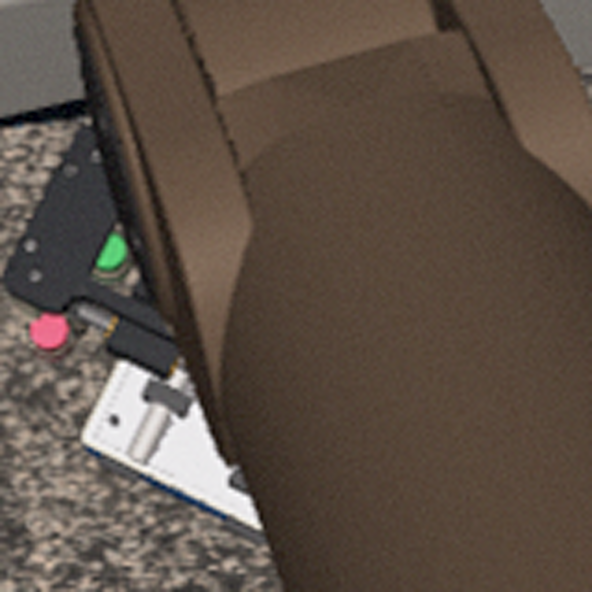

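View pics/scene1.png

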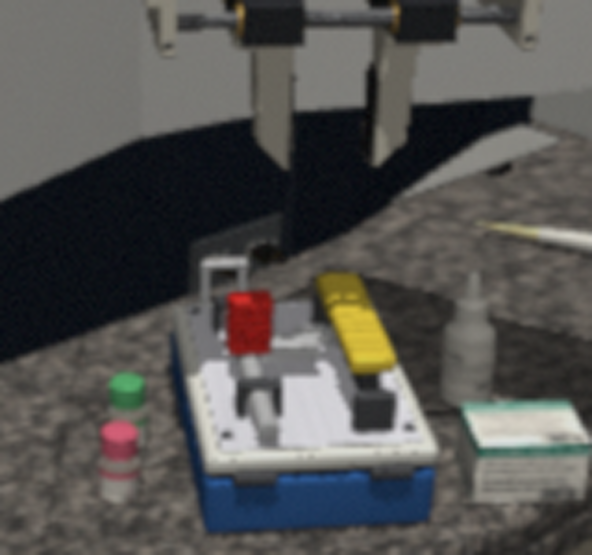

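The scene crop shows the fingertips above the lock, with bevelled ends whose lowest points are at the inner faces (crop (288,168) and (375,165)). I'll open to 51 mm so the tips stand near ±28, and go down to tip height 112 mm.

Call:
step_arm(
  moves=[
    [51, [10, 4, -2], 0],
    [51, [25, 4, -2], 0],
    [51, [38, 4, -2], 0],
    [51, [38, 4, -2], 0],
    [51, [38, 4, -2], 0],
  ],
)

```text
t: 2.4
tool_pos: [0.4658, -0.0771, 0.1344]
tool_rot: [[-0.001, 0.559, 0.829], [0.0, 0.829, -0.559], [-1.0, -0.0, -0.001]]
ft_force: [1.1, 0.1, -0.3]
width: 0.0509
```

```bash
python3 to.py -34 0 80; python3 - <<'E'
from h import *
for n,r in(("scene",(310,180,410,280)),):
    c=eyes.camera(n);x0,y0,x1,y1=r
    cv2.imwrite(f"pics/{n}2.png",cv2.resize(c["color"][y0:y1,x0:x1],None,fx=6,fy=6,interpolation=2))
E
```

```text
t 2.4 tcp [ 0.4658 -0.0771  0.1344] box xy -33.966295344810305 0.2506838765385516 tip z 112.36436798072313 w 0.050902830227629044 F box [ 0.8334  0.6458 -0.3298]
shift mm [32.3644 -0.2428 -0.0058] spin -0.008517913717093428 j [ 0.5402  0.3479 -0.6113  1.9945  0.2573  0.8757  0.7681] x col [-0.0008  0.0002 -1.    ]
```

View pics/scene2.png

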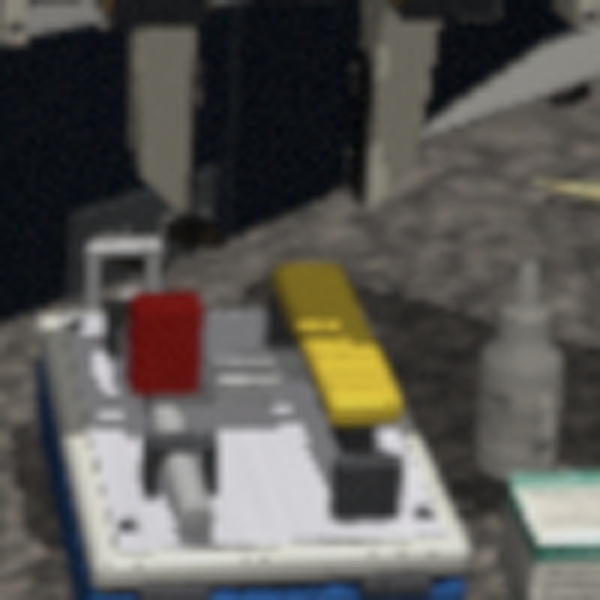

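```bash
python3 - <<'E'
from h import *
O=np.array([.494,-.0961,0]);A=np.radians(-33.5)
ex=np.array([np.cos(A),np.sin(A),0]);ey=np.array([-ex[1],ex[0],0])
c=eyes.camera("scene")
R=np.array(ctrl.sense()["tool_rot"]);T=np.array(ctrl.sense()["tool_pos"])
for yy in(25.5,30,-25.5,-30):
  for zz in(-9.5,0,9.5):
    p=T+R@np.array([.022,yy/1e3,zz/1e3]); print(yy,zz,p,(proj(c,p)[0]-[310,180])*6)
print("tri",onz(c,np.array([180,205])/6+[310,180],.112),onz(c,np.array([372,200])/6+[310,180],.112))
print("push edge", (proj(c,O-.017*ex+.028*ey+[0,0,.102])[0]-[310,180])*6)
E
```

```text
25.5 -9.5 [ 0.4728 -0.0508  0.113 ] [189.1209 311.018 ]
25.5 0 [ 0.4806 -0.0561  0.113 ] [184.6317 297.1947]
25.5 9.5 [ 0.4885 -0.0614  0.113 ] [180.2318 283.6463]
30 -9.5 [ 0.4753 -0.0471  0.113 ] [174.8269 311.5018]
30 0 [ 0.4831 -0.0524  0.113 ] [170.479  297.6665]
30 9.5 [ 0.491  -0.0577  0.113 ] [166.2175 284.1063]
-25.5 -9.5 [ 0.4442 -0.0931  0.113 ] [350.0724 305.5696]
-25.5 0 [ 0.4521 -0.0984  0.113 ] [344.0035 291.8822]
-25.5 9.5 [ 0.46   -0.1037  0.113 ] [338.0546 278.4652]
-30 -9.5 [ 0.4417 -0.0968  0.113 ] [364.1825 305.0919]
-30 0 [ 0.4496 -0.1021  0.113 ] [357.976  291.4164]
-30 9.5 [ 0.4575 -0.1075  0.113 ] [351.8921 278.0109]
tri [ 0.5339 -0.1028  0.112 ] [ 0.4965 -0.1572  0.112 ]
push edge [169.1887 305.1316]
```

The image shows the fingertips about 90 crop px (roughly 30 mm) higher than the reported pose predicts. I'll look again before descending.

```bash
python3 - <<'E'
from h import *
c=eyes.camera("scene");x0,y0,x1,y1=(280,90,430,280)
cv2.imwrite(f"pics/scene3.png",cv2.resize(c["color"][y0:y1,x0:x1],None,fx=3.1,fy=3.1,interpolation=2))
cv2.imwrite(f"pics/scene3f.png",c["color"])
print(ctrl.sense()["tool_pos"],ctrl.sense()["t"])
o,_=ray(c,(320,240));print("cam",o); o,_=ray(eyes.camera("top"),(320,240));print(o)
E
```

```text
[ 0.4664 -0.0773  0.1351] 2.55
cam [-0.0573  0.4557  0.4899]
[ 0.3286 -0.0262  1.0333]
```

View pics/scene3.png

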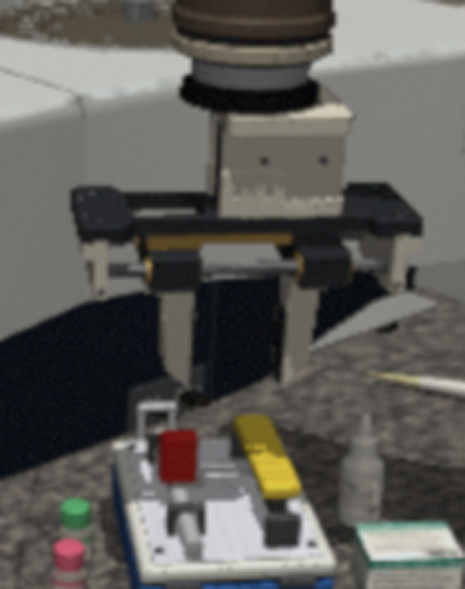

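View pics/scene3f.png

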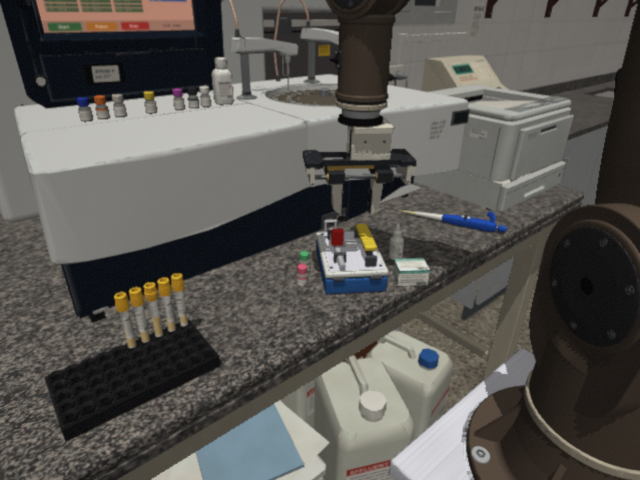

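```bash
python3 - <<'E'
from h import *
c=eyes.camera("top");x0,y0,x1,y1=(270,190,370,290)
cv2.imwrite(f"pics/top3.png",cv2.resize(c["color"][y0:y1,x0:x1],None,fx=6,fy=6,interpolation=2))
c=eyes.camera("scene");x0,y0,x1,y1=(295,140,425,220)
cv2.imwrite(f"pics/scene4.png",cv2.resize(c["color"][y0:y1,x0:x1],None,fx=6,fy=6,interpolation=2))
E
```

```text
(no output)
```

View pics/top3.png

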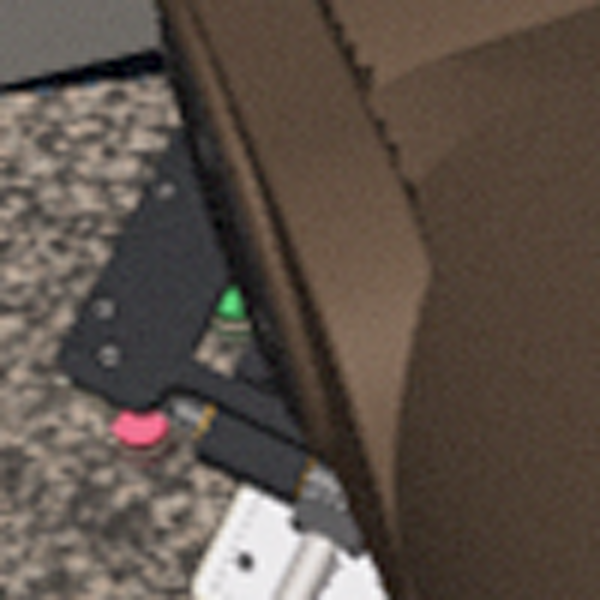

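View pics/scene4.png

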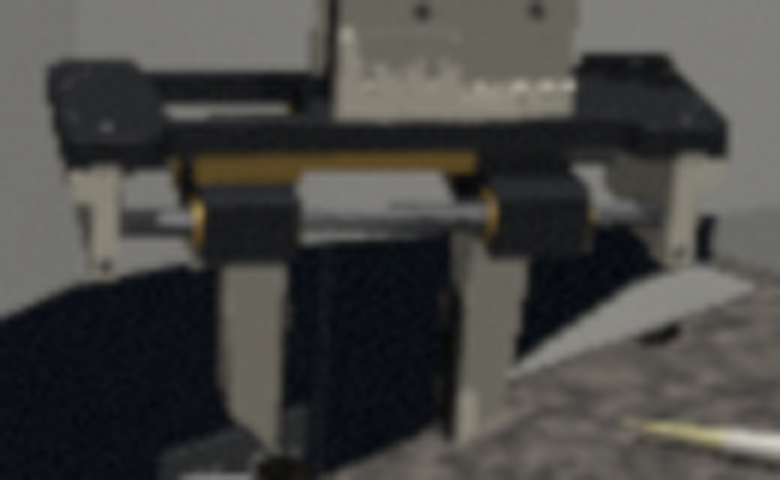

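```bash
python3 - <<'E'
from h import *
t=eyes.camera("top");s=eyes.camera("scene")
T=np.array(ctrl.sense()["tool_pos"]);R=np.array(ctrl.sense()["tool_rot"])
for n,a,b in(("corner",(60,365),(60,130)),("screw",(110,357),(107,127)),("screw2",(105,308),(107,127)),("screw far",(165,190),(60,75)),("slider corner lowleft nearest",(195,455),(200,190))):
    P,e=tri(t,np.array(a)/6+[270,190],s,np.array(b)/6+[295,140]); print(n,P,e,"in tool",R.T@(P-T)*1e3)
E
```

```text
corner [0.4907 0.0199 0.2583] 0.0035828454640583446 in tool [-123.4362   94.4773  -33.9708]
screw [0.4901 0.0061 0.257 ] 0.00016622540933695869 in tool [-122.066    82.6566  -26.7163]
screw2 [0.5003 0.003  0.2546] 0.008437661985681959 in tool [-119.6639   85.7717  -16.5784]
screw far [ 0.5315 -0.0116  0.2581] 0.002366611870241493 in tool [-123.2007   91.1587   17.4763]
slider corner lowleft nearest [ 0.4668 -0.0105  0.2413] 0.0030044642232221128 in tool [-106.3832   55.8373  -36.8052]
```

```bash
python3 - <<'E'
from h import *
s=eyes.camera("scene")
T=np.array(ctrl.sense()["tool_pos"]);R=np.array(ctrl.sense()["tool_rot"])
for n,b in(("L tip",(280,450)),("L bevel outer",(222,400)),("L top inner",(288,265)),("R tip inner",(460,440)),("R bottom outer",(515,380)),("R top outer",(525,262)),("slider L bottom-left",(200,260))):
    o,d=ray(s,np.array(b)/6+[295,140]); o=R.T@(o-T);d=R.T@d
    for z in(-.0095,.0,.0095): print(n,z,(o+d*(z-o[2])/d[2])*1e3)
E
```

```text
L tip -0.0095 [-13.0272  26.9343  -9.5   ]
L tip 0.0 [-8.5252 25.3206  0.    ]
L tip 0.0095 [-4.0232 23.7068  9.5   ]
L bevel outer -0.0095 [-30.2803  45.315   -9.5   ]
L bevel outer 0.0 [-26.0052  43.943    0.    ]
L bevel outer 0.0095 [-21.7301  42.571    9.5   ]
L top inner -0.0095 [-73.1965  26.9813  -9.5   ]
L top inner 0.0 [-69.4858  25.3682   0.    ]
L top inner 0.0095 [-65.7751  23.7551   9.5   ]
R tip inner -0.0095 [-14.5674 -28.8843  -9.5   ]
R tip inner 0.0 [-10.0857 -31.2321   0.    ]
R tip inner 0.0095 [ -5.6039 -33.58     9.5   ]
R bottom outer -0.0095 [-34.1634 -44.4775  -9.5   ]
R bottom outer 0.0 [-29.9394 -47.0304   0.    ]
R bottom outer 0.0095 [-25.7153 -49.5834   9.5   ]
R top outer -0.0095 [-72.3793 -44.3299  -9.5   ]
R top outer 0.0 [-68.6579 -46.8809   0.    ]
R top outer 0.0095 [-64.9365 -49.4319   9.5   ]
slider L bottom-left -0.0095 [-75.4066  53.1753  -9.5   ]
slider L bottom-left 0.0 [-71.725   51.9067   0.    ]
slider L bottom-left 0.0095 [-68.0434  50.6381   9.5   ]
```

Two-view triangulation puts the hand's plate corner where it should be sideways (tool y 94.5, z -34). Along the fingers, though, everything sits about 33 mm higher than the stated geometry. I can't take the height from the readout, so I'll descend in small steps and watch force and image.

Call:
step_arm(
  moves=[
    [51, [5, 0, 0], 0],
    [51, [10, 0, 0], 0],
    [51, [15, 0, 0], 0],
    [51, [19, 0, 0], 0],
    [51, [19, 0, 0], 0],
  ],
)

```text
t: 3.35
tool_pos: [0.4655, -0.0773, 0.1149]
tool_rot: [[-0.001, 0.559, 0.829], [0.0, 0.829, -0.559], [-1.0, -0.0, -0.001]]
ft_force: [0.3, 0.1, -0.2]
width: 0.0508
```

Call:
step_arm(
  moves=[
    [51, [3, 0, 0], 0],
    [51, [6, 0, 0], 0],
    [51, [8, 0, 0], 0],
    [51, [8, 0, 0], 0],
  ],
)

```text
t: 3.75
tool_pos: [0.4658, -0.0774, 0.1073]
tool_rot: [[-0.0, 0.559, 0.829], [0.0, 0.829, -0.559], [-1.0, -0.0, -0.0]]
ft_force: [-0.7, -0.3, 0.3]
width: 0.0513
```

```bash
cat > pic.py <<'E'
import sys
from h import *
c=eyes.camera("scene");x0,y0,x1,y1=(295,170,415,270)
cv2.imwrite(f"pics/{sys.argv[1]}.png",cv2.resize(c["color"][y0:y1,x0:x1],None,fx=6,fy=6,interpolation=2))
E
python3 to.py -34 0 80; python3 pic.py s5
```

```text
t 3.75 tcp [ 0.4658 -0.0774  0.1073] box xy -33.847882844097846 0.055184488134357376 tip z 85.3391689413023 w 0.051271973196117135 F box [-0.3979 -0.6266  0.3334]
shift mm [ 5.3392 -0.0551 -0.1496] spin -0.008129509579879013 j [ 0.5207  0.3848 -0.5942  2.0255  0.293   0.8146  0.7349] x col [-0.0005  0.     -1.    ]
```

View pics/s5.png

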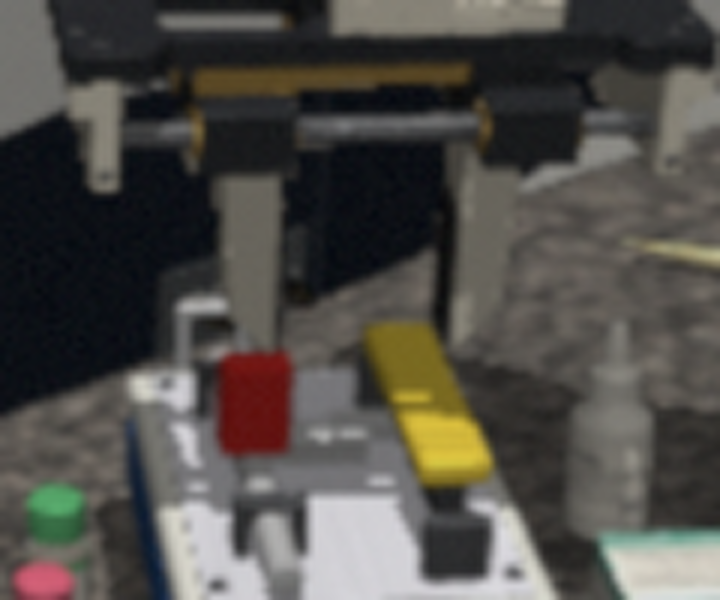

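No contact force, although the claimed tip height of 85 mm is already below the pad top. That supports the image. The tips appear at crop (280,350) and (460,340), just at the red block's top edge. I'll go down further; if they are in front of the red block, they should begin to cover it.

Call:
step_arm(
  moves=[
    [51, [4, 0, 0], 0],
    [51, [8, 0, 0], 0],
    [51, [12, 0, 0], 0],
    [51, [12, 0, 0], 0],
  ],
)

```text
t: 4.2
tool_pos: [0.4655, -0.0773, 0.095]
tool_rot: [[-0.001, 0.559, 0.829], [0.0, 0.829, -0.559], [-1.0, -0.0, -0.001]]
ft_force: [-0.4, 0.4, 0.2]
width: 0.0511
```

```bash
python3 to.py -34 0 50; python3 pic.py s6
```

```text
t 4.2 tcp [ 0.4655 -0.0773  0.095 ] box xy -34.09751352068735 -0.07919432453093109 tip z 72.97049309493487 w 0.05114136681217099 F box [-0.5596  0.0564  0.2132]
shift mm [22.9703  0.091   0.1195] spin -0.008141537108249608 j [ 0.5108  0.4023 -0.5849  2.0387  0.3098  0.7874  0.7191] x col [-0.0011  0.0002 -1.    ]
```

View pics/s6.png

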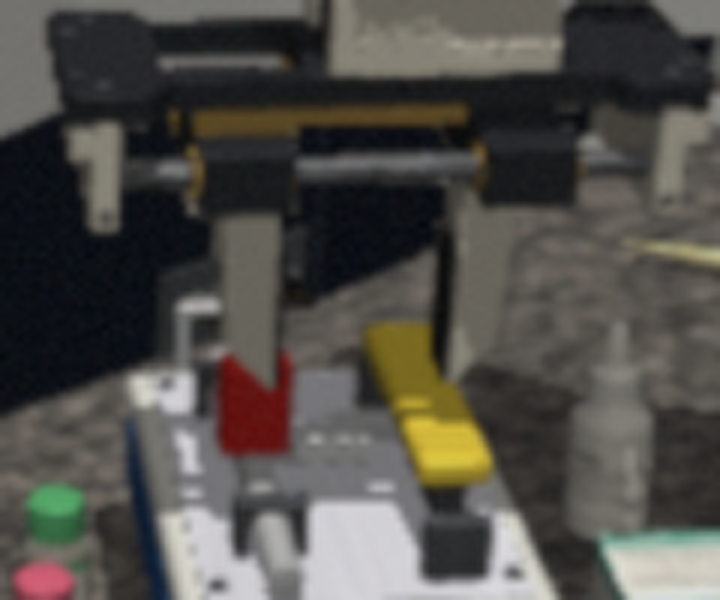

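The left finger now covers the red block, with its tip at crop (275,385). So the hand is horizontally right and really is about 33 mm higher than the readout says. Next I'll feel for the pad.

Call:
step_arm(
  moves=[
    [51, [4, 0, 0], 0],
    [51, [8, 0, 0], 0],
    [51, [12, 0, 0], 0],
    [51, [12, 0, 0], 0],
  ],
)

```text
t: 4.65
tool_pos: [0.4656, -0.0774, 0.083]
tool_rot: [[-0.001, 0.559, 0.829], [0.0, 0.829, -0.559], [-1.0, -0.0, -0.001]]
ft_force: [-0.4, 0.1, -0.3]
width: 0.0512
```

Call:
step_arm(
  moves=[
    [51, [2, 0, 0], 0],
    [51, [4, 0, 0], 0],
    [51, [4, 0, 0], 0],
  ],
)

```text
t: 4.95
tool_pos: [0.4659, -0.0774, 0.0794]
tool_rot: [[-0.0, 0.559, 0.829], [-0.0, 0.829, -0.559], [-1.0, -0.0, -0.0]]
ft_force: [-0.6, 0.2, 0.6]
width: 0.0507
```

```bash
python3 to.py -34 0 50; python3 pic.py s7
```

```text
t 4.95 tcp [ 0.4659 -0.0774  0.0794] box xy -33.7837109258258 0.07653044683373841 tip z 57.43102077066416 w 0.050684930218754136 F box [-0.5862 -0.1225  0.564 ]
shift mm [ 7.4311 -0.077  -0.2141] spin -0.008194706895422676 j [ 0.4972  0.425  -0.5716  2.0543  0.3327  0.7519  0.6977] x col [-0.0003 -0.     -1.    ]
```

View pics/s7.png

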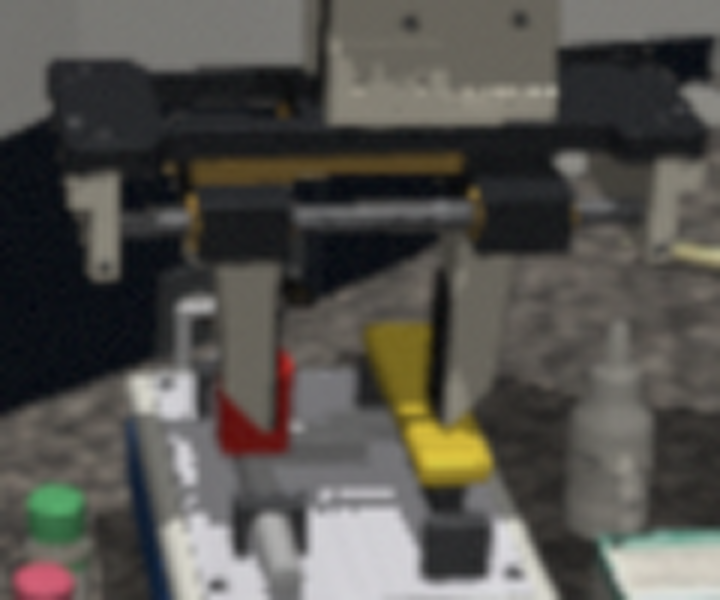

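Call:
step_arm(
  moves=[
    [51, [2, 0, 0], 0],
    [51, [3, 0, 0], 0],
    [51, [3, 0, 0], 0],
  ],
)

```text
t: 5.3
tool_pos: [0.4659, -0.0774, 0.0765]
tool_rot: [[-0.0, 0.559, 0.829], [-0.0, 0.829, -0.559], [-1.0, -0.0, -0.0]]
ft_force: [-0.8, -0.4, -0.4]
width: 0.0508
```

Call:
step_arm(
  moves=[
    [51, [2, 0, 0], 0],
    [51, [3, 0, 0], 0],
    [51, [3, 0, 0], 0],
  ],
)

```text
t: 5.6
tool_pos: [0.466, -0.0774, 0.0737]
tool_rot: [[0.0, 0.559, 0.829], [-0.0, 0.829, -0.559], [-1.0, -0.0, 0.0]]
ft_force: [-0.2, -0.0, 3.4]
width: 0.0512
```

Contact at TCP z≈0.0745, with 3.4 N matching the spring preload. Now I'll press in about 9–10 mm.

Call:
step_arm(
  moves=[
    [51, [2, 0, 0], 0],
    [51, [4, 0, 0], 0],
    [51, [5, 0, 0], 0],
    [51, [5, 0, 0], 0],
  ],
)

```text
t: 6.0
tool_pos: [0.466, -0.0774, 0.0686]
tool_rot: [[0.0, 0.559, 0.829], [-0.0, 0.829, -0.559], [-1.0, -0.0, 0.0]]
ft_force: [-1.6, -0.4, 5.4]
width: 0.0512
```

Call:
step_arm(
  moves=[
    [51, [2, 0, 0], 0],
    [51, [4, 0, 0], 0],
    [51, [4, 0, 0], 0],
  ],
)

```text
t: 6.3
tool_pos: [0.466, -0.0774, 0.0646]
tool_rot: [[0.0, 0.559, 0.829], [-0.0, 0.829, -0.559], [-1.0, -0.0, 0.0]]
ft_force: [-2.3, 0.8, 7.3]
width: 0.0507
```

```bash
python3 to.py 2 0 43; python3 pic.py s8
```

```text
t 6.3 tcp [ 0.466  -0.0774  0.0646] box xy -33.65885476865715 0.15885353568999455 tip z 42.59658336937102 w 0.05074838478634665 F box [-2.3259 -0.6145  7.291 ]
shift mm [-0.3985  0.133  35.659 ] spin -0.00818726219683441 j [ 0.4832  0.4472 -0.5573  2.0684  0.3552  0.7185  0.6768] x col [ 0.     -0.0002 -1.    ]
```

View pics/s8.png

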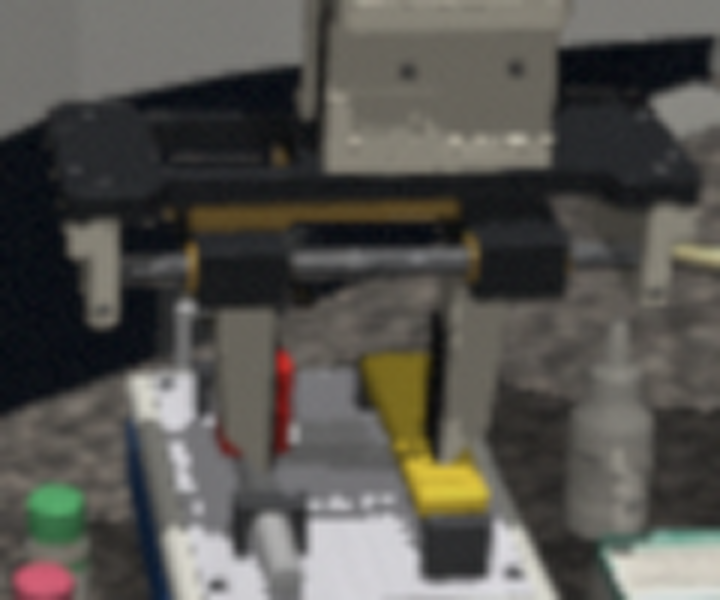

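The catch is down (7.3 N, about 9.5 mm) and the left tip is behind the red block. Now I'll push along box +x.

Call:
step_arm(
  moves=[
    [51, [0, 0, 3], 0],
    [51, [0, 0, 6], 0],
    [51, [0, 0, 9], 0],
    [51, [0, 0, 12], 0],
    [51, [0, 0, 12], 0],
  ],
)

```text
t: 6.85
tool_pos: [0.4747, -0.0833, 0.0643]
tool_rot: [[-0.002, 0.558, 0.83], [0.001, 0.83, -0.558], [-1.0, -0.001, -0.002]]
ft_force: [-4.7, 2.3, 8.3]
width: 0.051
```

```bash
python3 to.py 2 0 43; python3 pic.py s9
```

```text
t 6.85 tcp [ 0.4747 -0.0833  0.0643] box xy -23.150641517001894 0.024770810664154208 tip z 42.33802297121002 w 0.05099693721869469 F box [-5.1832 -0.6791  8.3096]
shift mm [-0.7226  0.1696 25.1484] spin -0.007751728114106626 j [ 0.4885  0.4611 -0.5539  2.0444  0.3567  0.7321  0.69  ] x col [-0.0025  0.0007 -1.    ]
```

View pics/s9.png

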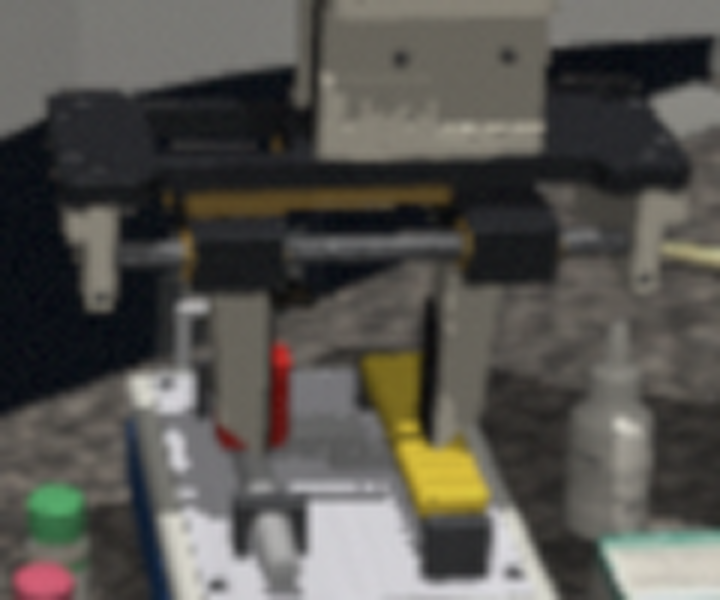

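The red block's top edge moved up (352→345) and the push force is about 5 N, so the bolt is sliding. I'll continue.

Call:
step_arm(
  moves=[
    [51, [0, 0, 3], 0],
    [51, [0, 0, 6], 0],
    [51, [0, 0, 9], 0],
    [51, [0, 0, 12], 0],
    [51, [0, 0, 12], 0],
  ],
)

```text
t: 7.4
tool_pos: [0.4846, -0.0899, 0.0643]
tool_rot: [[-0.003, 0.558, 0.83], [0.001, 0.83, -0.558], [-1.0, -0.001, -0.003]]
ft_force: [-5.1, 3.1, 7.3]
width: 0.0506
```

```bash
python3 to.py 2 0 43
```

```text
t 7.4 tcp [ 0.4846 -0.0899  0.0643] box xy -11.232174291152946 -0.020769085395170445 tip z 42.30230958641023 w 0.050636577319294815 F box [-6.0054 -0.2224  7.3398]
shift mm [-0.7313  0.1217 13.2298] spin -0.00767168911200411 j [ 0.4934  0.4751 -0.5498  2.0192  0.3593  0.7445  0.7028] x col [-0.0026  0.0008 -1.    ]
```

Call:
step_arm(
  moves=[
    [51, [0, 0, 3], 0],
    [51, [0, 0, 6], 0],
    [51, [0, 0, 9], 0],
    [51, [0, 0, 11], 0],
    [51, [0, 0, 11], 0],
  ],
)

```text
t: 7.9
tool_pos: [0.4936, -0.0959, 0.0643]
tool_rot: [[-0.003, 0.558, 0.83], [0.001, 0.83, -0.558], [-1.0, -0.001, -0.003]]
ft_force: [-4.9, 3.8, 7.7]
width: 0.0512
```

Call:
step_arm(
  moves=[
    [51, [0, 0, 2], 0],
    [51, [0, 0, 4], 0],
    [51, [0, 0, 4], 0],
  ],
)

```text
t: 8.2
tool_pos: [0.4955, -0.0972, 0.0642]
tool_rot: [[-0.005, 0.557, 0.83], [0.001, 0.83, -0.557], [-1.0, -0.002, -0.005]]
ft_force: [-10.3, 6.4, 12.8]
width: 0.0513
```

```bash
python3 to.py 4 0 43; python3 pic.py s10
```

```text
t 8.2 tcp [ 0.4955 -0.0972  0.0642] box xy 1.9114875273341647 -0.08815710024477684 tip z 42.19812170858221 w 0.051309832140000844 F box [-12.1732  -0.3274  12.8453]
shift mm [-0.8125  0.1003  2.0839] spin -0.006442298252428813 j [ 0.4988  0.492  -0.5459  1.9887  0.3612  0.7619  0.7187] x col [-0.0051  0.0014 -1.    ]
```

View pics/s10.png

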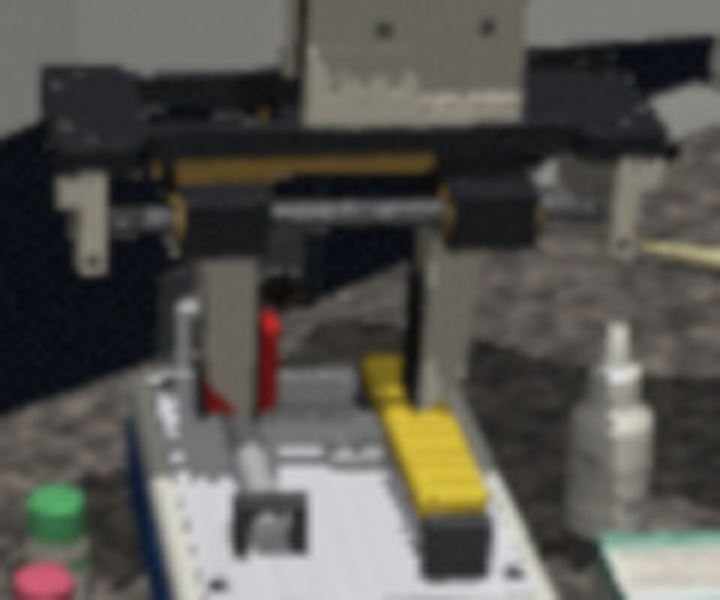

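The force jumped to 12 N at about 28–30 mm of travel, so this is probably the stop. I'll push a little more to confirm.

Call:
step_arm(
  moves=[
    [51, [0, 0, 1.5], 0],
    [51, [0, 0, 3], 0],
    [51, [0, 0, 3], 0],
  ],
)

```text
t: 8.55
tool_pos: [0.4957, -0.0973, 0.0641]
tool_rot: [[-0.009, 0.556, 0.831], [0.002, 0.831, -0.556], [-1.0, -0.003, -0.009]]
ft_force: [-18.9, 11.0, 21.9]
width: 0.0508
```

```bash
python3 to.py 4 0 43
```

```text
t 8.55 tcp [ 0.4957 -0.0973  0.0641] box xy 2.112991934077412 -0.04564945736315422 tip z 42.061329851261505 w 0.050789686239657524 F box [-21.8411  -1.2327  21.9234]
shift mm [-0.9554  0.0512  1.8785] spin -0.004467837548307152 j [ 0.4993  0.4948 -0.5468  1.9846  0.3601  0.7675  0.7221] x col [-0.009   0.0024 -1.    ]
```

It moved only 0.2 mm for 10 N more, so the bolt is at its hard stop. I'll relax the push and then raise straight up so the catch comes up.

Call:
step_arm(
  moves=[
    [51, [0, 0, -2], 0],
    [51, [0, 0, -4.5], 0],
    [51, [0, 0, -4.5], 0],
  ],
)

```text
t: 8.85
tool_pos: [0.4956, -0.0972, 0.0644]
tool_rot: [[-0.002, 0.558, 0.83], [0.001, 0.83, -0.558], [-1.0, -0.001, -0.002]]
ft_force: [-6.1, 3.8, 8.2]
width: 0.0512
```

```bash
python3 to.py 4 0 43
```

```text
t 8.85 tcp [ 0.4956 -0.0972  0.0644] box xy 1.9309495702917412 -0.046912402686950384 tip z 42.36611706185738 w 0.051163739433721496 F box [-7.1792 -0.1467  8.1724]
shift mm [-0.6386  0.0602  2.0673] spin -0.006705826609074705 j [ 0.4983  0.4902 -0.5455  1.9911  0.3623  0.7584  0.717 ] x col [-0.0024  0.0005 -1.    ]
```

Up 14 mm with the light forward push kept, then back away and up.

Call:
step_arm(
  moves=[
    [51, [-4, 0, 0], 0],
    [51, [-8, 0, 0], 0],
    [51, [-12, 0, 0], 0],
    [51, [-14, 0, -4], 0],
    [51, [-16, 0, -8], 0],
  ],
)

```text
t: 9.35
tool_pos: [0.4905, -0.0938, 0.0806]
tool_rot: [[0.0, 0.559, 0.829], [-0.0, 0.829, -0.559], [-1.0, 0.0, 0.0]]
ft_force: [0.6, -0.1, -0.0]
width: 0.0511
```

Call:
step_arm(
  moves=[
    [51, [-15, 0, -2], 0],
    [51, [-45, 0, -4], 0],
    [51, [-85, 0, -6], 0],
    [51, [-100, 0, -10], 0],
    [51, [-100, 0, -10], 0],
  ],
)

```text
t: 9.85
tool_pos: [0.4835, -0.0881, 0.183]
tool_rot: [[0.005, 0.559, 0.829], [-0.001, 0.829, -0.559], [-1.0, 0.002, 0.005]]
ft_force: [0.4, 0.3, -0.2]
width: 0.051
```

```bash
python3 to.py -34 0 150; python3 - <<'E'
from h import *
c=eyes.camera("scene");x0,y0,x1,y1=(290,205,440,305)
cv2.imwrite("pics/s11.png",cv2.resize(c["color"][y0:y1,x0:x1],None,fx=5,fy=5,interpolation=2))
E
```

```text
t 9.85 tcp [ 0.4835 -0.0881  0.183 ] box xy -13.179833378278772 0.8449749131536864 tip z 160.98566556728562 w 0.05101128514472878 F box [ 0.1684  0.4179 -0.1847]
shift mm [ 10.8884  -1.0349 -20.8627] spin -0.00830367221683348 j [ 0.573   0.3155 -0.6264  1.8957  0.2204  0.9939  0.8274] x col [ 0.0047 -0.0013 -1.    ]
```

View pics/s11.png

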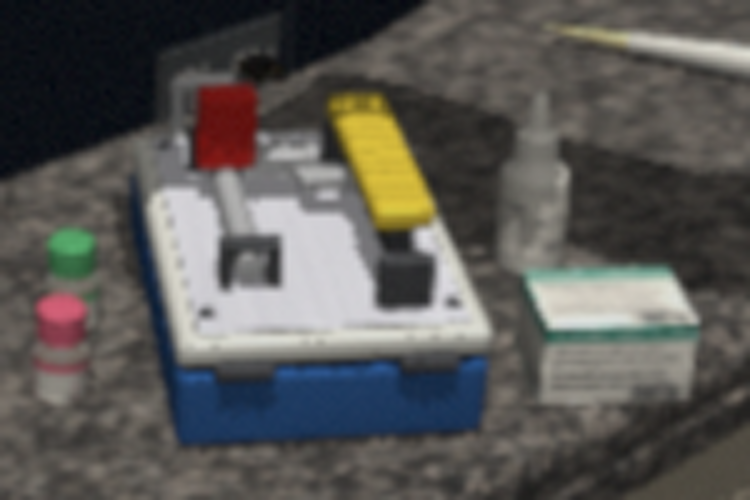

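The catch is back up, with its outline where it was at the start, and the red block has moved forward. I'll take the hand aside so the top view can confirm.

Call:
step_arm(
  moves=[
    [51, [-40, -20, -20], 0],
    [51, [-50, -70, -20], 0],
    [51, [-50, -120, 0], 0],
    [51, [-50, -170, 20], 0],
    [51, [-50, -200, 40], 0],
  ],
)

```text
t: 10.4
tool_pos: [0.4013, -0.279, 0.2296]
tool_rot: [[-0.002, 0.56, 0.828], [-0.001, 0.828, -0.56], [-1.0, -0.001, -0.001]]
ft_force: [1.7, -0.1, 0.4]
width: 0.0511
```

Call:
step_arm(
  moves=[
    [51, [0, -40, 30], 0],
    [51, [0, -80, 60], 0],
    [51, [0, -100, 90], 0],
    [51, [0, -100, 110], 0],
    [51, [0, -100, 110], 0],
  ],
)

```text
t: 10.9
tool_pos: [0.4395, -0.4224, 0.228]
tool_rot: [[-0.001, 0.56, 0.828], [0.002, 0.828, -0.56], [-1.0, 0.001, -0.002]]
ft_force: [-0.6, 1.0, -0.2]
width: 0.051
```

```bash
python3 to.py -34 0 150; python3 - <<'E'
from h import *
O=np.array([.494,-.0961,0]);A=np.radians(-33.5)
ex=np.array([np.cos(A),np.sin(A),0]);ey=np.array([-ex[1],ex[0],0])
t=eyes.camera("top");s=eyes.camera("scene")
cv2.imwrite("pics/t9.png",cv2.resize(t["color"][195:335,280:440],None,fx=5,fy=5,interpolation=2))
for c,n,f,roi in((t,"top","pics/top0.png",(310,215,375,275)),(s,"scene","pics/scene0.png",(320,210,350,250))):
    c0=dict(c);c0["color"]=cv2.imread(f)
    q=[]
    for k in(c0,c):
        m,ce,st=blob(k,(0,150,60),(6,255,255),roi);q.append(onz(k,ce,.095 if n=="top" else .085)-O);print(n,ce,st)
    print("red move box x,y mm",(q[1]-q[0])@ex*1e3,(q[1]-q[0])@ey*1e3)
    for k in(c0,c):
        m,ce,st=blob(k,(22,120,60),(35,255,255),(340,215,395,305));print("yellow",ce,st)
E
```

```text
t 10.9 tcp [ 0.4395 -0.4224  0.228 ] box xy 134.65848308292033 -302.1553696492724 tip z 206.03947748521844 w 0.05095444475027817 F box [-1.051   0.5211 -0.2495]
shift mm [  56.6394  300.4237 -171.5272] spin -0.009892948493828602 j [ 0.9876  0.4422 -0.4497  1.5595  0.2009  1.1882  1.4762] x col [-0.0012  0.0018 -1.    ]
top [334.0175 256.0877] [328 250  13  13 114]
top [341.0254 241.7966] [335 236  13  13 118]
red move box x,y mm 29.236652620201163 0.1064507230752066
yellow [361.3761 271.4074] [345 245  34  54 702]
yellow [361.4298 271.3266] [345 245  34  54 698]
scene [337.0282 236.3051] [332 228  12  18 177]
scene [334.8122 229.5083] [329 221  13  18 181]
red move box x,y mm 29.58599274742657 0.11212216564562491
yellow [365.5476 236.6715] [355 223  22  28 347]
yellow [365.5476 236.6715] [355 223  22  28 347]
```

View pics/t9.png

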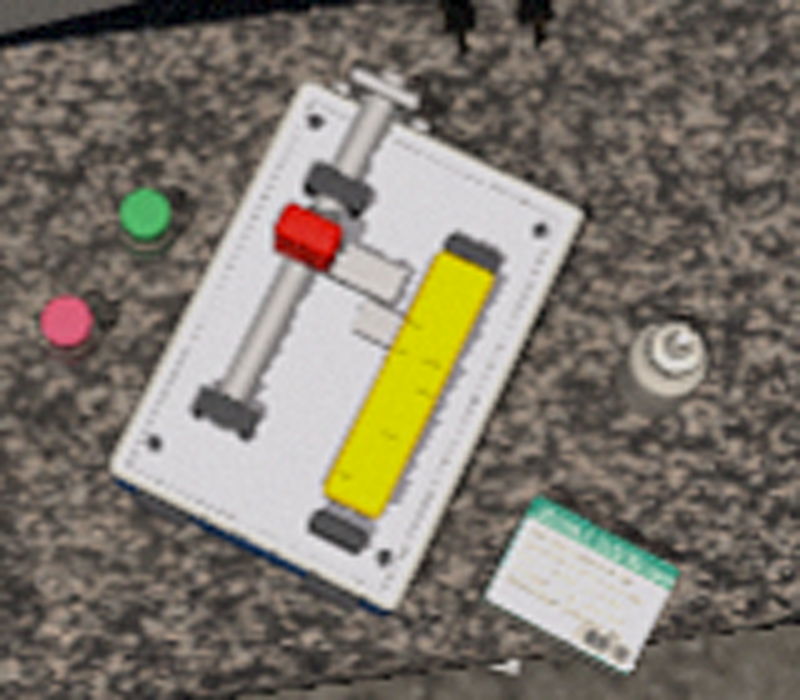

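The bolt is home through the keeper: the red block has moved 29.2–29.6 mm from its 0–1.5 mm start. The catch is fully up, the tooth plate now sits behind the bolt arm, and the bystanders stand where they did.

```bash
python3 -c "
from rig import ticket
print(ticket.sign_off())"
```

```text
the job is handed in; nothing more can be done
None
```

The box is locked and the job is handed in, at about 11 s of the 32 s allowed. One fingertip held the catch down about 9.5 mm (7–8 N) while the other pushed the red block to its hard stop. I then eased off and lifted straight up so the catch sprang back, and moved the hand clear.

- **Bolt:** the red block moved 29.2 mm in the top view and 29.6 mm in the scene view. With a start of 0–1.5 mm, that fits fully home. At the stop, 10 N more push moved it only 0.2 mm, and the rod is seen through the keeper.
- **Catch:** its outline in both views matches the start, so it is up, and the force reading is about zero.
- **Vials, dropper bottle and card box:** they look unmoved in the last top view. I compared them by eye only.
- **One disagreement:** the fingertips were about 33–37 mm higher than the reported pose and stated tip length imply. I saw this in both camera views and confirmed it on touching the pad. I set the height by image and force instead.
- **Forces:** pushing against the stop, the wrist readings reached about 22 N forward and 22 N down, well under the 120 N limit.

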